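Call for stock and point out the empty bin

ROBOT

A 6-joint arm with a two-finger parallel gripper is mounted at the origin on the work surface. World frame = base frame: x ahead of the robot, y to its left, z up, the work surface at z = 0. Lengths are in m, angles in rad, forces in N, time in s.
With the tool pointing down it reaches from about 0.325 to 0.875 m from the base axis. Payload 4.4 kg.
Tool frame: the origin (TCP) lies at the very end of the fingers, on their centre line; the grasp point (between the pads) lies 19 mm behind it; z points along the fingers, y is the direction in which the jaws open and shut (so a half turn about z gives the same grasp; the last joint's range is limited). The gripper opens to 85 mm and grips with 20 to 120 N. Pads are 22 mm wide; open, the fingers measure 114 mm over their backs; the gripper's body (76 mm by 85 mm) begins 54 mm behind the grasp point. The pads swing forward as they close: fully open they stand 13 mm farther back than shut.
Start: joints at [-1.268, 0.207, 1.542, -0, 1.393, -0.15], TCP at [0.252, -0.517, 0.2] pointing down, gripper open.
Joint ranges: [-2.73, 2.73], [-0.86, 2.22], [0.23, 2.46], [-1.11, 4.25], [0.08, 2.63], [-2.82, 2.82]. Speed limits (rad/s): [2.79, 2.79, 3.14, 3.14, 3.14, 3.14].

INTERFACE

Orientations are given as a unit quaternion [x, y, z, w].
In Python, from plant import bot, eyes, workorder gives the robot as it stands.
- The arm moves only by the tool send_rows, never from a script. Its argument "series" is a list of rows, each an object with "delta_pos": the shift along the tool's x, y, z in mm, a list of three; "delta_rot": the turn, a rotation vector about the tool's x, y, z in units of 6 degrees (1.0 is 6 degrees), a list of three; "hand": the closure in counts, from 0 (fully open) to 255 (shut). A call has 1 to 5 rows; each row shifts and turns the commanded pose from where the row before left it, along the tool's axes as they then stand; what a row does not reach is not made up. A row lasts 1/12 s, in which the tool goes at most 41.7 mm and 7.16 degrees, less where a joint would pass 70% of its speed; a pose out of reach is approached as far as the arm can. A call is refused whole if a number of a shift passes 41.7 or a number of a turn 1, either way. A call with a gripper value outside its range is refused whole. The fingers move at their own pace and stop on an object; the grip force is fixed at half the most. Time passes only in rows, so rows that do not move let the fingers close. It gives the time, the measured TCP pose, the force and the opening at its end, in the units of the state.
- bot.read_state(): the state, without advancing time (a new reading comes with each control period).
- eyes.read_camera(name): name is "side" or "top" or "wrist"; returns the picture (384x512x3 uint8, red, green, blue); there is no depth.
- eyes.camera_params(name): a dict with "K" (3x3 intrinsics, pixels), "distortion" ([k1, k2, p1, p2, k3] as OpenCV has them; the pictures are not rectified), "R" (3x3) and "t" (3): a world point X has camera coordinates R X + t. Camera axes: x right, y down, z forward; pixel columns grow to the right and rows downward; lengths in m; the calibration is good to about 2 mm. A picture is of the moment at which its call begins: read the wrist's pose just before it. camera_params takes no time and is no camera call; for the wrist camera it gives the pose at the moment of the call.
- workorder.sign_off(): hands the job in, once; it reports no verdict.
The state is a dict: "time_s": time; "qpos": joint angles; "qd": joint speeds; "tau": joint torques, N m; "ee_pos": TCP position; "orientation": TCP orientation; "wrist_force": force on the tool from outside, world axes, zero at the start; "ft_torque": the same for the moment, N m; "finger_gap": finger opening in m.
Only numpy, scipy, OpenCV 4.12 (cv2) and the standard library are available. Lean on these libraries where they do the work, as an engineer would, in place of code of your own. Each camera call takes 0.05 s, during which the arm holds its last target.

TASK

One of the four red picking bins on the riser has run empty. Press the green button on the call box right down and let it come up again, to call the stock runner; then show which bin needs filling by pointing at the empty one: with the fingertips a few centimetres above the middle of its open top, stay there for two seconds, and finish still pointing at it. Do not touch the bins, the goods in them or the other loose things on the bench.

Things in the scene. Friction and masses are not known exactly. Their poses are not given: they have to be found in the camera images.
- empty_mouth (a point): Centre of the open top of the empty picking bin (the only bin with nothing inside; its bare red floor shows). The point lies level with the bin's highest rim, 75 mm over its underside, midway along its 165 mm length and its 104 mm width; nothing is there but air.
- bin_empty: Red plastic open-fronted picking bin, 165 long (x) by 104 wide (y) by 75 high, walls 3 mm; back and rear part of the sides full height, the sides rake down to a 34 mm front lip at the low -x end (white blank card on it). Loose, on the riser, which of the four places it has varies. Origin at the centre of its underside. This is the one that has run empty.
- bin_white: Red plastic open-fronted picking bin, 165 long (x) by 104 wide (y) by 75 high, walls 3 mm; back and rear part of the sides full height, the sides rake down to a 34 mm front lip at the low -x end (white blank card on it). Loose, on the riser, which of the four places it has varies. Origin at the centre of its underside. Holds two white cartons.
- bin_brown: Red plastic open-fronted picking bin, 165 long (x) by 104 wide (y) by 75 high, walls 3 mm; back and rear part of the sides full height, the sides rake down to a 34 mm front lip at the low -x end (white blank card on it). Loose, on the riser, which of the four places it has varies. Origin at the centre of its underside. Holds two brown cartons.
- bin_last: Red plastic open-fronted picking bin, 165 long (x) by 104 wide (y) by 75 high, walls 3 mm; back and rear part of the sides full height, the sides rake down to a 34 mm front lip at the low -x end (white blank card on it). Loose, on the riser, which of the four places it has varies. Origin at the centre of its underside. Holds one last small yellow carton: low, but not empty.
- riser: Fixed grey-green steel riser shelf, 200 deep (x) by 500 wide (y), deck top 90 mm over the bench, on four angle feet. The four bins stand on it side by side along its y, 120 mm apart. Origin at the centre of its underside. 
- call_top (a point): Centre of the top face of the green round push button, 36 mm across, that stands up in the middle of the call box's upper side; about 70 mm over the bench at rest. It is pressed straight down and springs back.
- call (a joint): How far the green button is pressed down, m: 0 up, 0.006 fully down. Spring-loaded; fully down takes about 5 N.
- callbox: Call box screwed to the bench: grey enclosure 82 by 82 by 50 high with a yellow cover, on a steel foot plate 110 (x) by 85 (y); black button collar and green button on top. Fixed. Origin at the centre of its underside. 
- white1: White carton 62 (x) by 82 (y) by 55 high in its bin. Origin at the centre of its underside. 
- white2: Second white carton, same size, behind the first. Origin at the centre of its underside. 
- brown1: Brown carton 90 (x) by 40 (y) by 50 high in its bin. Origin at the centre of its underside. 
- brown2: Second brown carton, same size, beside the first. Origin at the centre of its underside. 
- last1: Yellow carton 60 (x) by 70 (y) by 35 high, the last one in its bin. Origin at the centre of its underside. 
- tape: Roll of brown packing tape lying flat, 104 across, 48 high, loose bystander on the bench. Origin at the centre of its underside. 
- knife: Orange carton knife lying along its x, 157 long, 24 wide, 20 high, loose bystander on the bench. Origin at the centre of its underside. 
- mug: Blue mug, 76 across, 88 high, handle at its +y, loose bystander on the bench. Origin at the centre of its underside. 

How it is judged:
On the way, in this order (a step that is already met when the one before it is completed fails the run):
1. the green call button is pressed right down (at least 4.5 of its 6 mm) (value of joint call above 0.0045 m), for 0.05 s.
2. the button is up again and the fingers point at the empty bin from just above its open top, for two seconds (x of the grasp point in the frame of bin_empty between -0.06 and 0.06 m and y of the grasp point in the frame of bin_empty between -0.04 and 0.04 m and z of the grasp point in the frame of bin_empty between 0.088 and 0.185 m and value of joint call below 0.001 m), for 1.9 s.
At the end, for the whole second after the job is handed in: Button up; grasp point within 60 mm along and 40 mm across of the empty bin's middle and 13 to 110 mm above its rim (fingertips about 0 to 90 mm above), still there at the end; bins within 8 mm, goods and bench things within 10 mm of their start (all of step 2 and not (distance of any of bin_empty, bin_white, bin_brown, bin_last from where it was at the start of the episode above 0.008 m) and not (distance of any of white1, white2, brown1, brown2, last1 from where it was at the start of the episode above 0.01 m) and not (distance of any of tape, knife, mug from where it was at the start of the episode above 0.01 m)); the robot touches nothing.
It fails at once if the robot touches a picking bin (contact force between any of the fingers, the arm and bin_empty above 0.5 N or contact force between any of the fingers, the arm and bin_white above 0.5 N or contact force between any of the fingers, the arm and bin_brown above 0.5 N or contact force between any of the fingers, the arm and bin_last above 0.5 N).
It fails at once if the robot touches the goods in the bins (contact force between any of the fingers, the arm and white1 above 0.5 N or contact force between any of the fingers, the arm and white2 above 0.5 N or contact force between any of the fingers, the arm and brown1 above 0.5 N or contact force between any of the fingers, the arm and brown2 above 0.5 N or contact force between any of the fingers, the arm and last1 above 0.5 N).
It fails at once if the robot touches the tape, knife or mug (contact force between any of the fingers, the arm and tape above 0.5 N or contact force between any of the fingers, the arm and knife above 0.5 N or contact force between any of the fingers, the arm and mug above 0.5 N).
It fails at once if a bin is shifted or lifted (8 mm) (distance of any of bin_empty, bin_white, bin_brown, bin_last from where it was at the start of the episode above 0.008 m).
It fails at once if goods or things on the bench are shifted or lifted (10 mm) (distance of any of white1, white2, brown1, brown2, last1, tape, knife, mug from where it was at the start of the episode above 0.01 m).
It also fails if it takes over 38 s, if anything falls off the work surface, if the arm or the gripper's body presses on something with over 40 N, if the wrist force passes 120 N, or if a joint passes its speed limit or range.

## Working session

There is one attempt and no reset: what is moved stays moved. The work goes in short steps, Python scripts to look and compute and a tool call to move; the robot and the scene stay as the last step left them, time stands still between calls to the robot, and variables do not carry over. Pictures are saved under pics/ and viewed, and the job is handed in when it is done.

Besides the shell and the picture viewer there is one more tool, called after ">>>" as name([rows], argument=value, ...), one row to a line, values as JSON. send_rows: Moves the arm, as the interface text tells. Its arguments: {"type":"object","properties":{"series":{"type":"array"}},"required":["series"]}

```bash
mkdir -p pics; python3 - <<'E'
from plant import bot, eyes, workorder
import cv2
for n in ["side","top"]:
    im=eyes.read_camera(n); cv2.imwrite(f"pics/{n}0.png",im[:,:,::-1])
    p=eyes.camera_params(n); print(n,p)
s=bot.read_state(); print(s)
E
```

```text
side {'K': array([[450.07368923,   0.        , 255.64847204],
       [  0.        , 450.07368923, 188.76183403],
       [  0.        ,   0.        ,   1.        ]]), 'distortion': array([0.03106885, 0.        , 0.        , 0.        , 0.        ]), 'R': array([[-0.80383721, -0.59471   ,  0.01287459],
       [-0.46563028,  0.6156034 , -0.63578369],
       [ 0.37018128, -0.51706139, -0.7717599 ]]), 't': array([0.3881624 , 0.34074112, 0.97639255])}
top {'K': array([[373.46710378,   0.        , 253.08805869],
       [  0.        , 373.46710378, 198.40503728],
       [  0.        ,   0.        ,   1.        ]]), 'distortion': array([-0.09365832,  0.        ,  0.        ,  0.        ,  0.        ]), 'R': array([[ 0.00505275, -0.99997599, -0.00474306],
       [-0.9874921 , -0.00424209, -0.15761143],
       [ 0.15758752,  0.00548011, -0.98748982]]), 't': array([-0.03088111,  0.54764239,  0.97688574])}
{'time_s': 0.1, 'qpos': array([-1.26749318e+00,  2.07383308e-01,  1.54280663e+00, -4.45918460e-05,
        1.39349301e+00, -1.50510504e-01]), 'qd': array([-1.52367144e-03, -2.19927408e-03, -5.41172644e-03,  2.07287512e-03,
        9.86506994e-04, -6.06025167e-05]), 'tau': array([-1.91795328e-05, -3.84089541e+01, -2.92549074e+01, -1.19470169e-04,
        4.87853438e-03,  2.66484665e-05]), 'ee_pos': array([ 0.25182354, -0.51609518,  0.1993165 ]), 'orientation': array([ 9.74365488e-01,  2.24968447e-01, -1.01646216e-04, -1.04042663e-03]), 'wrist_force': array([-0.168647  , -0.32141638,  0.1632451 ]), 'ft_torque': array([-0.00924434, -0.03641442,  0.00040859]), 'finger_gap': 0.0854952981037733}
```

View pics/side0.png

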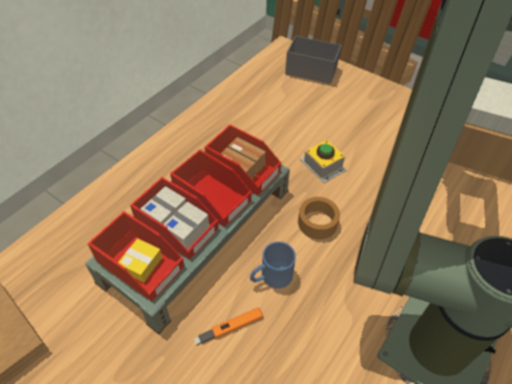

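View pics/top0.png

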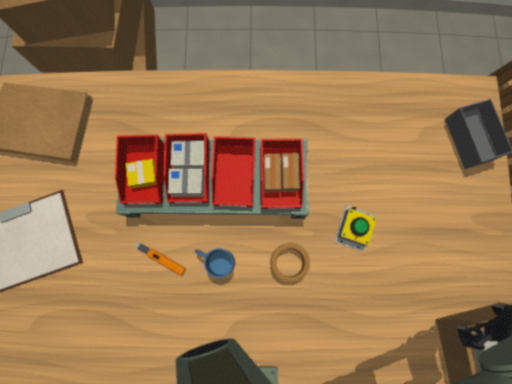

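The top view shows the empty bin third from the left, around (234,172), and the green button at (360,227). In the side view the empty bin is at about (213,185) and the button at (326,150).

```bash
cat > h.py <<'E'
import numpy as np, cv2
from plant import eyes
def ray(n,uv):
    p=eyes.camera_params(n)
    x=cv2.undistortPoints(np.array([[uv]],float),p["K"],p["distortion"])[0,0]
    return -p["R"].T@p["t"], p["R"].T@np.array([x[0],x[1],1.])
def onz(n,uv,z):
    c,d=ray(n,uv); return c+d*(z-c[2])/d[2]
def tri(a,b):
    (c1,d1),(c2,d2)=a,b
    s=np.linalg.lstsq(np.c_[d1,-d2],c2-c1,rcond=None)[0]
    return (c1+s[0]*d1+c2+s[1]*d2)/2, np.linalg.norm(c1+s[0]*d1-c2-s[1]*d2)
E
python3 - <<'E'
from h import *
px={}
for n in ["side","top"]:
    im=cv2.imread(f"pics/{n}0.png"); h=cv2.cvtColor(im,cv2.COLOR_BGR2HSV)
    g=cv2.inRange(h,(50,120,40),(80,255,255))
    k,l,st,ce=cv2.connectedComponentsWithStats(g)
    for i in range(1,k):
        if st[i,4]>40: print(n,"green",st[i],ce[i], onz(n,ce[i],.068))
    r=cv2.inRange(h,(0,150,60),(8,255,255))
    k,l,st,ce=cv2.connectedComponentsWithStats(r)
    for i in range(1,k):
        if st[i,4]>200:
            print(n,"red",st[i],ce[i])
            if n=="top":
                c=cv2.minAreaRect(np.argwhere(l==i)[:,::-1].astype(np.float32)); print(c)
                x,y,w,hh=st[i,:4]
                for uv in [(x,y),(x+w-1,y)]: print("  back rim",onz(n,uv,.165))
    b=cv2.resize(im[120:225,100:320] if n=="top" else im[110:310,80:300],None,fx=3.5 if n=="top" else 3,fy=3.5 if n=="top" else 3,interpolation=cv2.INTER_CUBIC)
    cv2.imwrite(f"pics/{n}0z.png",b)
E
```

```text
side green [320 145  12   8  77] [325.45454545 148.62337662] [ 0.47045737 -0.30951366  0.068     ]
side red [390   0  16  28 212] [396.76415094  12.56603774]
side red [418   0  24  39 428] [429.53271028  19.18691589]
side red [  88  125  193  175 9589] [183.20825946 207.3067056 ]
top green [354 219  14  15 162] [360.51234568 225.87654321] [ 0.47128383 -0.31376741  0.068     ]
top red [ 115  133   94   71 3203] [152.59288167 166.15516703]
((161.6837158203125, 168.31907653808594), (69.23497009277344, 93.70883178710938), 88.80650329589844)
  back rim [0.69361975 0.3194973  0.165     ]
  back rim [0.69237041 0.08381005 0.165     ]
top red [ 212  136   43   71 2816] [232.81534091 170.52130682]
((232.6926727294922, 170.83413696289062), (41.85456848144531, 69.40361785888672), 1.7899105548858643)
  back rim [0.68457294 0.07364391 0.165     ]
  back rim [ 0.68474778 -0.03046113  0.165     ]
top red [ 261  138   43   71 1463] [281.16814764 173.75119617]
((282.0, 173.0), (42.0, 70.0), 0.0)
  back rim [ 0.67964407 -0.04778684  0.165     ]
  back rim [ 0.68026393 -0.15173957  0.165     ]
```

View pics/top0z.png

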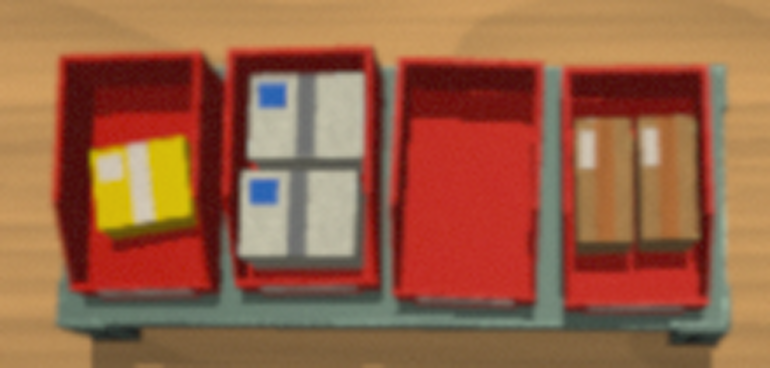

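View pics/side0z.png

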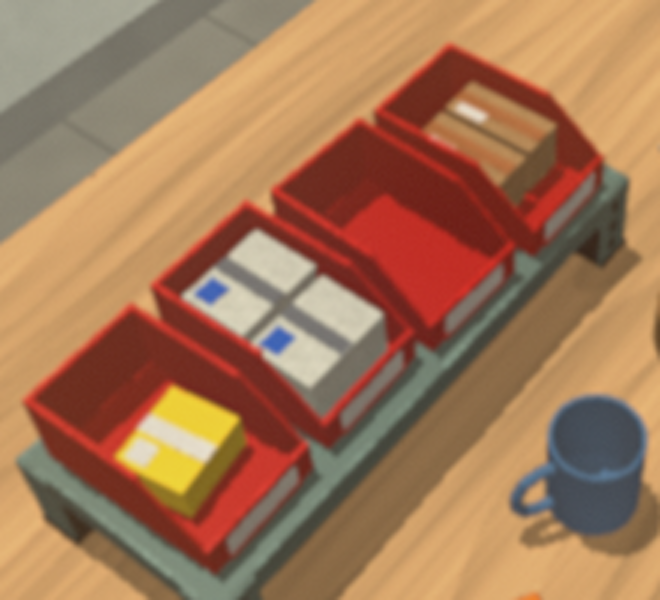

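>>> send_rows([
  {"delta_pos": [36, -11, 0], "delta_rot": [0, 0, 0], "hand": 255},
  {"delta_pos": [36, -11, 0], "delta_rot": [0, 0, 0], "hand": 255},
  {"delta_pos": [36, -11, 0], "delta_rot": [0, 0, 0], "hand": 255},
  {"delta_pos": [36, -11, 0], "delta_rot": [0, 0, 0], "hand": 255},
  {"delta_pos": [36, -11, 0], "delta_rot": [0, 0, 0], "hand": 255},
])

```text
time_s: 0.52
ee_pos: [0.3904, -0.3869, 0.1999]
orientation: [0.974, 0.225, -0.0, -0.0]
wrist_force: [0.0, -0.6, 0.2]
finger_gap: 0.0254
```

>>> send_rows([
  {"delta_pos": [36, -11, 0], "delta_rot": [0, 0, 0], "hand": 255},
  {"delta_pos": [36, -11, 0], "delta_rot": [0, 0, 0], "hand": 255},
  {"delta_pos": [34, -11, 0], "delta_rot": [0, 0, 0], "hand": 255},
  {"delta_pos": [0, 0, 30], "delta_rot": [0, 0, 0], "hand": 255},
  {"delta_pos": [0, 0, 30], "delta_rot": [0, 0, 0], "hand": 255},
])

```text
time_s: 0.93
ee_pos: [0.4738, -0.3117, 0.1419]
orientation: [0.974, 0.227, 0.002, 0.002]
wrist_force: [-0.4, -1.2, -0.3]
finger_gap: 0.0001
```

>>> send_rows([
  {"delta_pos": [0, 0, 20], "delta_rot": [0, 0, 0], "hand": 255},
  {"delta_pos": [0, 0, 0], "delta_rot": [0, 0, 0], "hand": 255},
  {"delta_pos": [0, 0, 0], "delta_rot": [0, 0, 0], "hand": 255},
])

```text
time_s: 1.18
ee_pos: [0.4694, -0.3112, 0.1188]
orientation: [0.974, 0.225, -0.001, -0.002]
wrist_force: [0.1, -0.2, 0.3]
finger_gap: 0.0002
```

```bash
python3 - <<'E'
from plant import bot, eyes
import cv2, numpy as np
im=[cv2.resize(eyes.read_camera("side")[90:210,250:410],(480,360)),cv2.resize(eyes.read_camera("wrist"),(320,240))]
c=np.zeros((360,800,3),np.uint8); c[:,:480]=im[0]; c[:240,480:]=im[1]
cv2.imwrite("pics/chk1.png",c[:,:,::-1]); print(bot.read_state()["ee_pos"])
E
```

```text
[ 0.47130853 -0.31332311  0.12185879]
```

View pics/chk1.png

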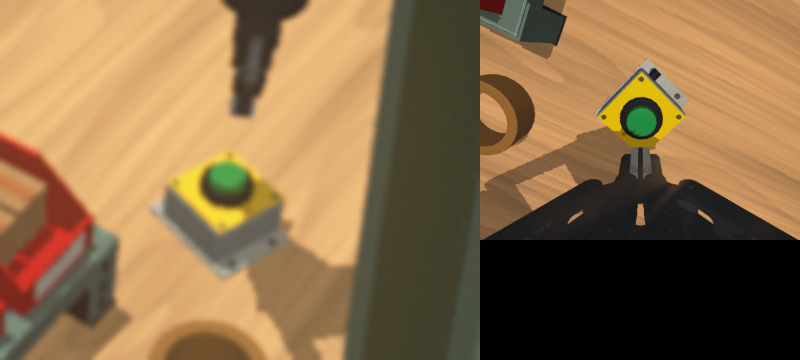

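The fingertips are at crop (240,112) and the button at (227,178). I'll measure the button from the wrist view.

```bash
python3 - <<'E'
from h import *
R={}
for n in ["wrist","side"]:
    im=eyes.read_camera(n)[:,:,::-1]; h=cv2.cvtColor(im,cv2.COLOR_BGR2HSV)
    g=cv2.inRange(h,(50,100,40),(85,255,255))
    k,l,st,ce=cv2.connectedComponentsWithStats(g)
    i=1+np.argmax(st[1:,4]); print(n,st[i],ce[i],onz(n,ce[i],.068)); R[n]=ray(n,ce[i])
print(tri(R["wrist"],R["side"]))
E
```

```text
wrist [ 232  169   49   50 1932] [256.24016563 193.39026915] [ 0.47106728 -0.31341904  0.068     ]
side [320 145  12   8  78] [325.38461538 148.64102564] [ 0.47057763 -0.3093361   0.068     ]
(array([ 0.4710815 , -0.31307468,  0.06513663]), np.float64(0.0022844320307532167))
```

Centred to within a millimetre or two. Now pressing.

>>> send_rows([
  {"delta_pos": [0, 0, 25], "delta_rot": [0, 0, 0], "hand": 255},
  {"delta_pos": [0, 0, 15], "delta_rot": [0, 0, 0], "hand": 255},
  {"delta_pos": [0, 0, 8], "delta_rot": [0, 0, 0], "hand": 255},
  {"delta_pos": [0, 0, 3], "delta_rot": [0, 0, 0], "hand": 255},
  {"delta_pos": [0, 0, 0], "delta_rot": [0, 0, 0], "hand": 255},
])

```text
time_s: 1.8
ee_pos: [0.4706, -0.3126, 0.0696]
orientation: [0.974, 0.225, 0.0, 0.0]
wrist_force: [-1.0, 0.2, -0.1]
finger_gap: 0.0001
```

>>> send_rows([
  {"delta_pos": [0, 0, 2], "delta_rot": [0, 0, 0], "hand": 255},
  {"delta_pos": [0, 0, 2], "delta_rot": [0, 0, 0], "hand": 255},
  {"delta_pos": [0, 0, 1], "delta_rot": [0, 0, 0], "hand": 255},
  {"delta_pos": [0, 0, 0], "delta_rot": [0, 0, 0], "hand": 255},
])

```text
time_s: 2.13
ee_pos: [0.4708, -0.3125, 0.0648]
orientation: [0.974, 0.225, 0.0, 0.0]
wrist_force: [0.0, -0.4, 0.4]
finger_gap: -0.0001
```

>>> send_rows([
  {"delta_pos": [0, 0, 1], "delta_rot": [0, 0, 0], "hand": 255},
  {"delta_pos": [0, 0, 1], "delta_rot": [0, 0, 0], "hand": 255},
  {"delta_pos": [0, 0, 0], "delta_rot": [0, 0, 0], "hand": 255},
])

```text
time_s: 2.38
ee_pos: [0.4705, -0.3122, 0.0623]
orientation: [0.974, 0.225, -0.0, -0.0]
wrist_force: [-0.1, -0.8, -0.4]
finger_gap: 0.0002
```

>>> send_rows([
  {"delta_pos": [0, 0, 1], "delta_rot": [0, 0, 0], "hand": 255},
  {"delta_pos": [0, 0, 1], "delta_rot": [0, 0, 0], "hand": 255},
  {"delta_pos": [0, 0, 0], "delta_rot": [0, 0, 0], "hand": 255},
])

```text
time_s: 2.63
ee_pos: [0.4704, -0.3122, 0.0601]
orientation: [0.974, 0.225, -0.0, -0.0]
wrist_force: [-0.5, 0.2, -0.8]
finger_gap: 0.0
```

```bash
python3 - <<'E'
from plant import bot, eyes
import cv2, numpy as np
a=cv2.resize(eyes.read_camera("side")[110:180,280:370],(540,420),interpolation=cv2.INTER_CUBIC);w=eyes.read_camera("wrist")[130:330,160:360]
c=np.zeros((420,800,3),np.uint8); c[:,:540]=a; c[:260,540:]=cv2.resize(w,(260,260))
cv2.imwrite("pics/chk2.png",c[:,:,::-1]); s=bot.read_state();print(s["ee_pos"],s["wrist_force"],s["ft_torque"])
E
```

```text
[ 0.47046177 -0.31225587  0.0602454 ] [-0.88943018 -0.19576056  0.33332765] [-0.01595712 -0.00495831  0.00311095]
```

View pics/chk2.png

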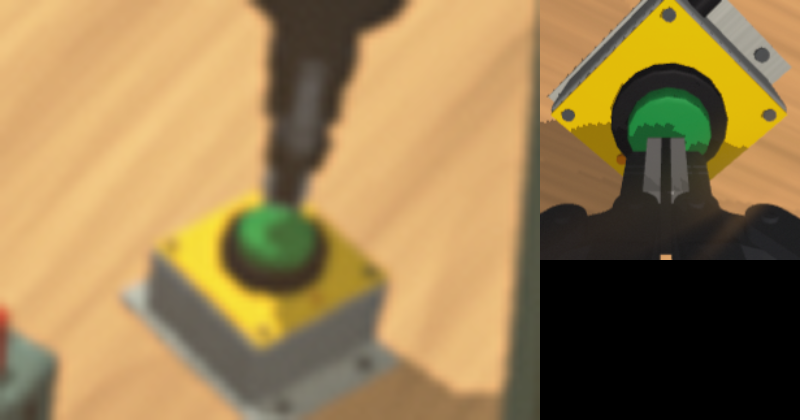

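```bash
python3 - <<'E'
from h import *
from plant import bot
s=bot.read_state()
R={}
for n in ["side","wrist","top"]:
    p=eyes.camera_params(n)
    for P in [s["ee_pos"],np.array([.471,-.313,.07]),np.array([.471,-.313,.064])]:
        q=cv2.projectPoints(P[None],cv2.Rodrigues(p["R"])[0],p["t"],p["K"],p["distortion"])[0].ravel()
        print(n,P,q)
    im=eyes.read_camera(n)[:,:,::-1]
    h=cv2.cvtColor(im,cv2.COLOR_BGR2HSV)
    for lo in [(50,100,40),(45,60,40)]:
        g=cv2.inRange(h,lo,(85,255,255))
        k,l,st,ce=cv2.connectedComponentsWithStats(g)
        i=1+np.argmax(st[1:,4]); print(n,st[i],ce[i])
E
```

```text
side [ 0.47046177 -0.31225587  0.0602454 ] [325.58892619 150.01222396]
side [ 0.471 -0.313  0.07 ] [326.02629645 147.32298775]
side [ 0.471 -0.313  0.064] [325.73900889 148.83644576]
side [320 144  12  10  82] [325.25609756 148.57317073]
side [267   0   9  16 128] [270.78125    6.859375]
wrist [ 0.47046177 -0.31225587  0.0602454 ] [257.24556319 224.09301867]
wrist [ 0.471 -0.313  0.07 ] [258.95924867 231.34115545]
wrist [ 0.471 -0.313  0.064] [258.87624962 226.63923103]
wrist [ 227  197   65   52 2402] [259.00124896 221.86802664]
wrist [ 227  197   65   52 2436] [259.12602627 221.79761905]
top [ 0.47046177 -0.31225587  0.0602454 ] [359.16028449 226.43104015]
top [ 0.471 -0.313  0.07 ] [360.44017488 225.91885003]
top [ 0.471 -0.313  0.064] [359.81511166 226.11105735]
top [354 219   8   7  33] [357.48484848 221.66666667]
top [354 219   9   7  44] [357.77272727 221.68181818]
```

The force is still zero. In both pictures the visible fingertips stand about 15 mm above the reported TCP, so I'll keep lowering in small steps and watch the force.

>>> send_rows([
  {"delta_pos": [0, 0, 2], "delta_rot": [0, 0, 0], "hand": 255},
  {"delta_pos": [0, 0, 1], "delta_rot": [0, 0, 0], "hand": 255},
  {"delta_pos": [0, 0, 0], "delta_rot": [0, 0, 0], "hand": 255},
])

```text
time_s: 3.13
ee_pos: [0.4703, -0.3121, 0.057]
orientation: [0.974, 0.225, -0.0, -0.0]
wrist_force: [-0.1, 0.7, -1.3]
finger_gap: 0.0002
```

>>> send_rows([
  {"delta_pos": [0, 0, 1], "delta_rot": [0, 0, 0], "hand": 255},
  {"delta_pos": [0, 0, 1], "delta_rot": [0, 0, 0], "hand": 255},
  {"delta_pos": [0, 0, 0], "delta_rot": [0, 0, 0], "hand": 255},
])

```text
time_s: 3.38
ee_pos: [0.4704, -0.3122, 0.0551]
orientation: [0.974, 0.225, -0.0, -0.0]
wrist_force: [0.2, -1.4, -0.0]
finger_gap: 0.0003
```

```bash
cat > look.py <<'E'
from plant import bot, eyes
import cv2, numpy as np, sys
a=cv2.resize(eyes.read_camera("side")[110:180,280:370],(540,420),interpolation=cv2.INTER_CUBIC);w=eyes.read_camera("wrist")[130:330,160:360]
c=np.zeros((420,800,3),np.uint8); c[:,:540]=a; c[:260,540:]=cv2.resize(w,(260,260))
cv2.imwrite(sys.argv[1],c[:,:,::-1]); s=bot.read_state();print(s["ee_pos"],s["wrist_force"],s["ft_torque"],s["tau"])
E
python3 look.py pics/chk3.png
```

```text
[ 0.4705013  -0.31229591  0.055302  ] [ 0.08339278 -0.99986697  0.26780653] [ 0.00660296  0.00018434 -0.00605627] [-3.28288806e-04 -3.98026979e+01 -2.47778964e+01 -3.26816516e-04
  3.08058101e-03 -3.78590759e-07]
```

View pics/chk3.png

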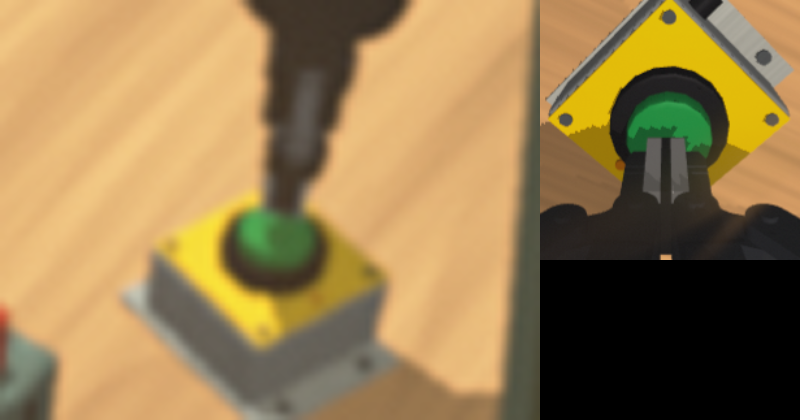

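>>> send_rows([
  {"delta_pos": [0, 0, 1], "delta_rot": [0, 0, 0], "hand": 255},
  {"delta_pos": [0, 0, 1], "delta_rot": [0, 0, 0], "hand": 255},
  {"delta_pos": [0, 0, 1], "delta_rot": [0, 0, 0], "hand": 255},
  {"delta_pos": [0, 0, 0], "delta_rot": [0, 0, 0], "hand": 255},
])

```text
time_s: 3.82
ee_pos: [0.4704, -0.3122, 0.0521]
orientation: [0.974, 0.225, -0.0, -0.0]
wrist_force: [0.4, -0.4, 0.3]
finger_gap: 0.0001
```

>>> send_rows([
  {"delta_pos": [0, 0, 1], "delta_rot": [0, 0, 0], "hand": 255},
  {"delta_pos": [0, 0, 1], "delta_rot": [0, 0, 0], "hand": 255},
  {"delta_pos": [0, 0, 0], "delta_rot": [0, 0, 0], "hand": 255},
])

```text
time_s: 4.07
ee_pos: [0.4704, -0.3122, 0.0501]
orientation: [0.974, 0.225, -0.0, -0.0]
wrist_force: [-0.2, -0.2, -0.4]
finger_gap: -0.0003
```

```bash
python3 look.py pics/chk4.png
```

```text
[ 0.47047248 -0.31230287  0.05028701] [-1.33797249  0.22549827  0.16539265] [-0.02359758  0.00676629  0.02269939] [-9.12042142e-04 -3.99161768e+01 -2.45963359e+01 -3.24908160e-04
  2.99201551e-03 -9.82436063e-06]
```

View pics/chk4.png

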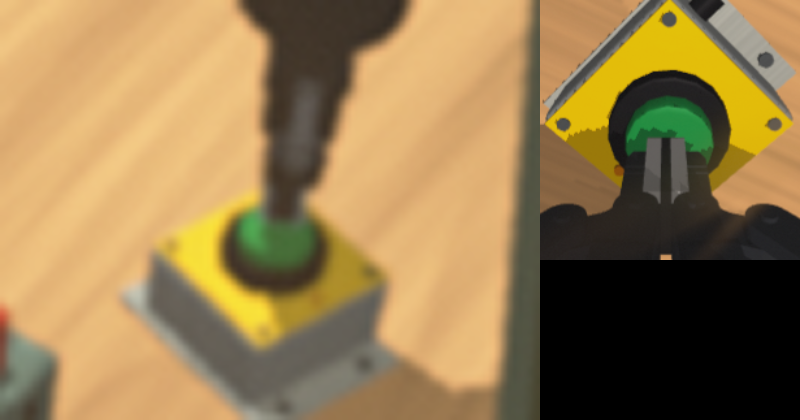

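The fingertip is now at crop (285,222), right at the button top. I'll keep going in 1 mm steps.

>>> send_rows([
  {"delta_pos": [0, 0, 1], "delta_rot": [0, 0, 0], "hand": 255},
  {"delta_pos": [0, 0, 1], "delta_rot": [0, 0, 0], "hand": 255},
  {"delta_pos": [0, 0, 0], "delta_rot": [0, 0, 0], "hand": 255},
])

```text
time_s: 4.42
ee_pos: [0.4704, -0.3122, 0.0481]
orientation: [0.974, 0.225, -0.0, -0.0]
wrist_force: [0.2, -0.6, 0.4]
finger_gap: -0.0002
```

>>> send_rows([
  {"delta_pos": [0, 0, 1], "delta_rot": [0, 0, 0], "hand": 255},
  {"delta_pos": [0, 0, 1], "delta_rot": [0, 0, 0], "hand": 255},
  {"delta_pos": [0, 0, 0], "delta_rot": [0, 0, 0], "hand": 255},
])

```text
time_s: 4.67
ee_pos: [0.4704, -0.3122, 0.0461]
orientation: [0.974, 0.225, -0.0, -0.0]
wrist_force: [0.1, -0.1, 0.2]
finger_gap: -0.0
```

>>> send_rows([
  {"delta_pos": [0, 0, 1], "delta_rot": [0, 0, 0], "hand": 255},
  {"delta_pos": [0, 0, 1], "delta_rot": [0, 0, 0], "hand": 255},
  {"delta_pos": [0, 0, 0], "delta_rot": [0, 0, 0], "hand": 255},
])

```text
time_s: 4.92
ee_pos: [0.4704, -0.3122, 0.0441]
orientation: [0.974, 0.225, -0.0, -0.0]
wrist_force: [-0.4, -0.1, 0.3]
finger_gap: 0.0002
```

```bash
python3 look.py pics/chk5.png
```

```text
[ 0.47048904 -0.31226641  0.04429189] [ 0.7063471   0.61077409 -0.90289403] [-0.02145762 -0.01688482 -0.01203439] [-8.05237760e-04 -4.00487924e+01 -2.43728811e+01 -1.36398653e-04
  2.98109197e-03  1.94326441e-05]
```

View pics/chk5.png

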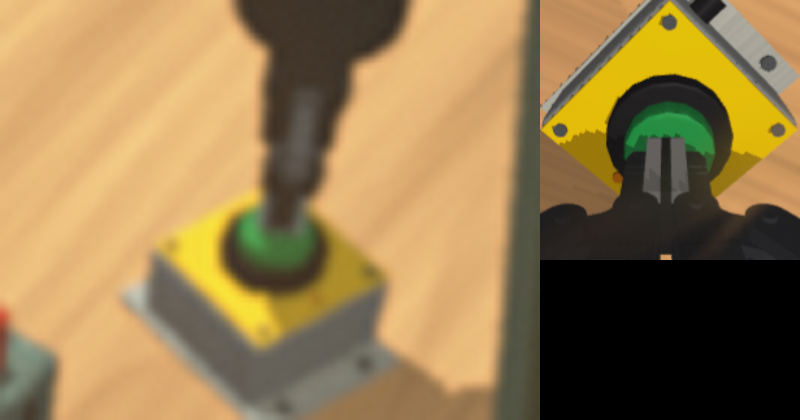

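```bash
python3 - <<'E'
from h import *
from plant import bot
print(tri(ray("side",(327.5,148.8)),ray("wrist",(257,236))), bot.read_state()["ee_pos"])
im=eyes.read_camera("top"); cv2.imwrite("pics/top5.png",cv2.resize(im[190:260,310:410],(800,560),interpolation=cv2.INTER_CUBIC)[:,:,::-1])
w=eyes.read_camera("wrist")[170:330,160:360];cv2.imwrite("pics/w5.png",cv2.resize(w,(750,600),interpolation=cv2.INTER_CUBIC)[:,:,::-1])
E
```

```text
(array([ 0.46917992, -0.31400864,  0.06236618]), np.float64(0.006680877806907546)) [ 0.47048904 -0.31226641  0.04429189]
```

View pics/w5.png

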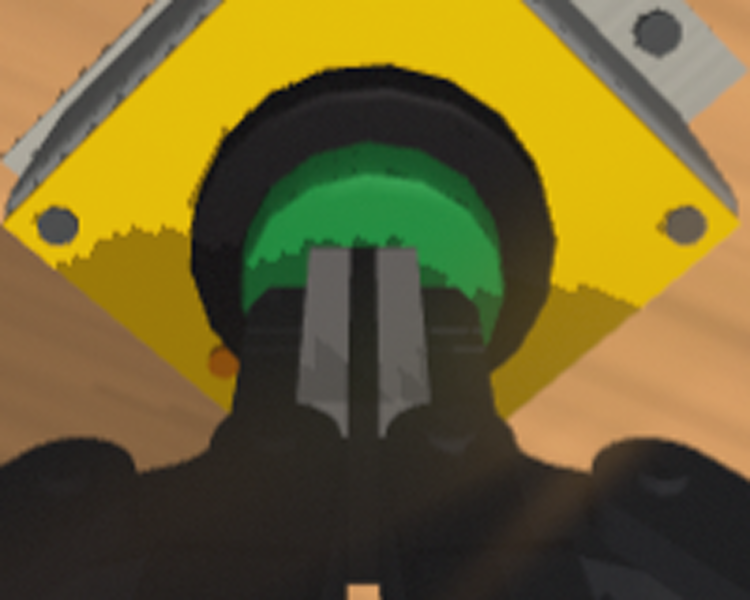

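View pics/top5.png

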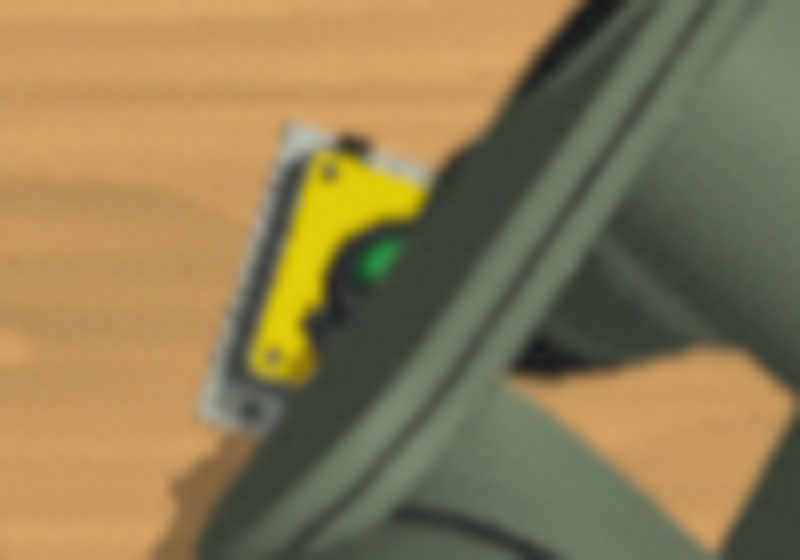

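The two-view fix puts the visible fingertips at z of about 0.062, roughly 18 mm above the reported TCP. They are still just touching or above the button top, so I'll continue gently.

>>> send_rows([
  {"delta_pos": [0, 0, 1], "delta_rot": [0, 0, 0], "hand": 255},
  {"delta_pos": [0, 0, 1], "delta_rot": [0, 0, 0], "hand": 255},
  {"delta_pos": [0, 0, 0], "delta_rot": [0, 0, 0], "hand": 255},
])

```text
time_s: 5.37
ee_pos: [0.4704, -0.3122, 0.0421]
orientation: [0.974, 0.225, -0.0, -0.0]
wrist_force: [0.2, -0.4, 0.1]
finger_gap: -0.0002
```

>>> send_rows([
  {"delta_pos": [0, 0, 1], "delta_rot": [0, 0, 0], "hand": 255},
  {"delta_pos": [0, 0, 1], "delta_rot": [0, 0, 0], "hand": 255},
  {"delta_pos": [0, 0, 0], "delta_rot": [0, 0, 0], "hand": 255},
])

```text
time_s: 5.62
ee_pos: [0.4706, -0.3124, 0.0405]
orientation: [0.974, 0.225, 0.0, 0.0]
wrist_force: [-0.4, 0.6, 1.4]
finger_gap: -0.0002
```

```bash
python3 look.py pics/chk6.png
```

```text
[ 0.47062084 -0.31240222  0.04057495] [-1.02197514  0.99565793  1.20309814] [ 0.08380162  0.06982154 -0.01159016] [-3.65115528e-02 -3.92803001e+01 -2.38823462e+01  4.72585583e-03
 -1.59935206e-01 -7.05829234e-05]
```

View pics/chk6.png

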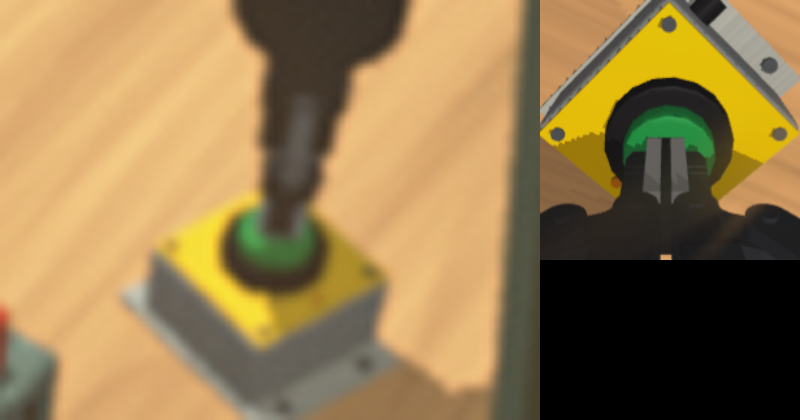

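Contact started near the reported z of 0.042: the force is about +1.3 N and the joint torques shifted. Now pressing through the stroke.

>>> send_rows([
  {"delta_pos": [0, 0, 2], "delta_rot": [0, 0, 0], "hand": 255},
  {"delta_pos": [0, 0, 2], "delta_rot": [0, 0, 0], "hand": 255},
  {"delta_pos": [0, 0, 1], "delta_rot": [0, 0, 0], "hand": 255},
  {"delta_pos": [0, 0, 0], "delta_rot": [0, 0, 0], "hand": 255},
])

```text
time_s: 6.05
ee_pos: [0.4707, -0.3125, 0.0356]
orientation: [0.974, 0.225, 0.0, 0.0]
wrist_force: [-1.3, 1.5, 4.3]
finger_gap: 0.0001
```

>>> send_rows([
  {"delta_pos": [0, 0, 1], "delta_rot": [0, 0, 0], "hand": 255},
  {"delta_pos": [0, 0, 1], "delta_rot": [0, 0, 0], "hand": 255},
  {"delta_pos": [0, 0, 0], "delta_rot": [0, 0, 0], "hand": 255},
])

```text
time_s: 6.3
ee_pos: [0.4708, -0.3126, 0.0351]
orientation: [0.974, 0.225, 0.0, 0.0]
wrist_force: [-3.0, 2.0, 13.1]
finger_gap: -0.0001
```

At the stop now: 13 N and no further travel. Release, then move over the empty bin at about (0.602, 0.021).

>>> send_rows([
  {"delta_pos": [0, 0, -20], "delta_rot": [0, 0, 0], "hand": 255},
  {"delta_pos": [0, 0, -40], "delta_rot": [0, 0, 0], "hand": 255},
  {"delta_pos": [0, 0, -40], "delta_rot": [0, 0, 0], "hand": 255},
  {"delta_pos": [0, 0, -40], "delta_rot": [0, 0, 0], "hand": 255},
  {"delta_pos": [0, 0, -40], "delta_rot": [0, 0, 0], "hand": 255},
])

```text
time_s: 6.72
ee_pos: [0.47, -0.3119, 0.2142]
orientation: [0.974, 0.225, -0.0, -0.001]
wrist_force: [0.0, -0.8, -0.5]
finger_gap: 0.0001
```

>>> send_rows([
  {"delta_pos": [0, 0, -20], "delta_rot": [0, 0, 0], "hand": 255},
  {"delta_pos": [0, 0, 0], "delta_rot": [0, 0, 0], "hand": 255},
])

```text
time_s: 6.88
ee_pos: [0.4736, -0.3151, 0.2402]
orientation: [0.974, 0.225, 0.004, 0.005]
wrist_force: [1.1, -0.6, 0.9]
finger_gap: -0.0003
```

```bash
python3 - <<'E'
from h import *
im=eyes.read_camera("wrist");cv2.imwrite("pics/w7.png",im[:,:,::-1])
im=eyes.read_camera("side");cv2.imwrite("pics/s7.png",im[:,:,::-1])
from plant import bot; print(bot.read_state()["ee_pos"])
E
```

```text
[ 0.4707918  -0.31257947  0.23380902]
```

View pics/w7.png

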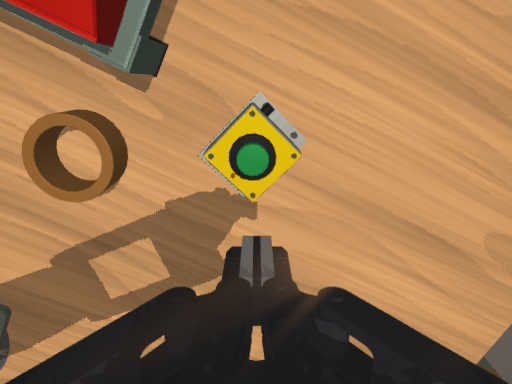

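View pics/s7.png

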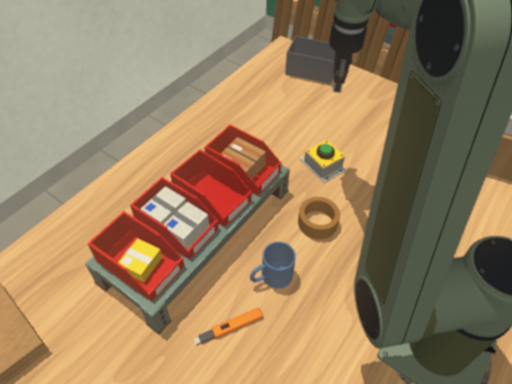

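The button at side (326,150) is free again and nothing else has moved. I'll check the fingertip offset once more before crossing.

```bash
python3 - <<'E'
from h import *
from plant import bot
print(tri(ray("side",(338,90)),ray("wrist",(257,236))), bot.read_state()["ee_pos"])
print(tri(ray("top",(214.3,137.1)),ray("side",(171.7,173.3))),tri(ray("top",(254.6,138)),ray("side",(200.7,150.7))))
E
```

```text
(array([ 0.47320143, -0.31279036,  0.26471162]), np.float64(0.011005711306519382)) [ 0.4707918  -0.31257947  0.23380902]
(array([0.68331641, 0.06836968, 0.15960066]), np.float64(0.00043375154967131976)) (array([ 0.68164608, -0.03248281,  0.15543539]), np.float64(0.0023396655701858446))
```

>>> send_rows([
  {"delta_pos": [26, -24, 0], "delta_rot": [0, 0, 0], "hand": 255},
  {"delta_pos": [26, -24, 0], "delta_rot": [0, 0, 0], "hand": 255},
  {"delta_pos": [26, -24, 0], "delta_rot": [0, 0, 0], "hand": 255},
  {"delta_pos": [0, 0, 0], "delta_rot": [0, 0, 0], "hand": 255},
])

```text
time_s: 7.32
ee_pos: [0.5091, -0.207, 0.23]
orientation: [0.974, 0.228, -0.001, -0.004]
wrist_force: [0.2, 0.4, 1.1]
finger_gap: -0.0
```

>>> send_rows([
  {"delta_pos": [26, -24, 0], "delta_rot": [0, 0, 0], "hand": 255},
  {"delta_pos": [26, -24, 0], "delta_rot": [0, 0, 0], "hand": 255},
  {"delta_pos": [26, -24, 0], "delta_rot": [0, 0, 0], "hand": 255},
  {"delta_pos": [26, -24, 0], "delta_rot": [0, 0, 0], "hand": 255},
  {"delta_pos": [0, 0, 0], "delta_rot": [0, 0, 0], "hand": 255},
])

```text
time_s: 7.73
ee_pos: [0.5604, -0.0756, 0.2303]
orientation: [0.974, 0.228, -0.001, -0.003]
wrist_force: [-0.9, -0.4, -0.1]
finger_gap: -0.0
```

>>> send_rows([
  {"delta_pos": [26, -24, 0], "delta_rot": [0, 0, 0], "hand": 255},
  {"delta_pos": [26, -24, 0], "delta_rot": [0, 0, 0], "hand": 255},
  {"delta_pos": [26, -24, 0], "delta_rot": [0, 0, 0], "hand": 255},
  {"delta_pos": [0, 0, 0], "delta_rot": [0, 0, 0], "hand": 255},
  {"delta_pos": [0, 0, 0], "delta_rot": [0, 0, 0], "hand": 255},
])

```text
time_s: 8.15
ee_pos: [0.5979, 0.0185, 0.2305]
orientation: [0.974, 0.226, -0.002, -0.001]
wrist_force: [-0.7, 0.1, 0.2]
finger_gap: -0.0002
```

```bash
python3 - <<'E'
from h import *
im=eyes.read_camera("wrist");cv2.imwrite("pics/w8.png",im[:,:,::-1])
im=eyes.read_camera("side");cv2.imwrite("pics/s8.png",im[:,:,::-1])
from plant import bot; print(bot.read_state()["ee_pos"])
E
```

```text
[0.59782861 0.01657505 0.2313089 ]
```

View pics/w8.png

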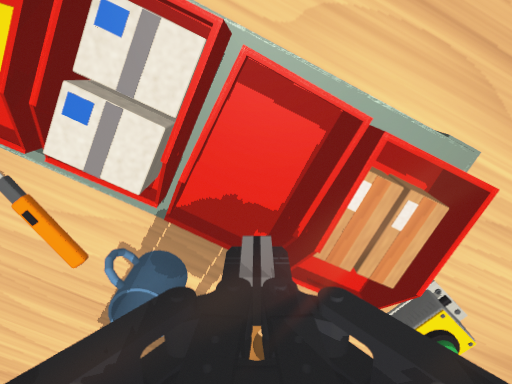

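View pics/s8.png

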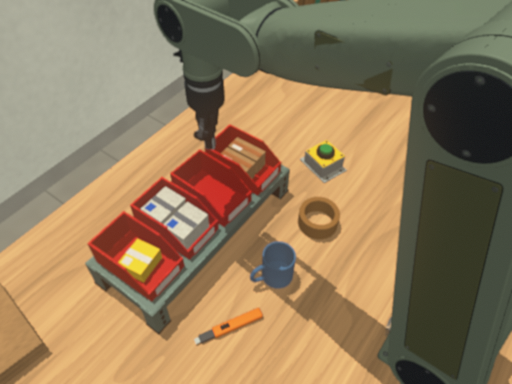

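The fingertips hang above the empty bin: its back rim corners are at wrist (246,48) and (369,121), and the fingertips at side (210,148). Measuring the bin centre from this view.

```bash
python3 - <<'E'
from h import *
from plant import bot
a=onz("wrist",(246,48),.165);b=onz("wrist",(369,121),.165); print(a,b,np.linalg.norm(a-b))
d=(b-a)/np.linalg.norm(b-a); n=np.array([d[1],-d[0],0]); n*=-np.sign(n[0])
print("mouth",(a+b)/2+n*.0825, tri(ray("side",(210,148)),ray("wrist",(257,236))), bot.read_state()["ee_pos"])
E
```

```text
[0.68298272 0.06650858 0.165     ] [ 0.67788976 -0.03336761  0.165     ] 0.10000595586546035
mouth [0.59804329 0.02077193 0.165     ] (array([0.60049831, 0.01742389, 0.25354619]), np.float64(0.002162401243068336)) [0.59782861 0.01657505 0.2313089 ]
```

Centred within a few millimetres. The true fingertips are at z of about 0.254, so I'll lower 34 mm and hold for more than 2 s.

>>> send_rows([
  {"delta_pos": [0, 0, 12], "delta_rot": [0, 0, 0], "hand": 255},
  {"delta_pos": [0, 0, 12], "delta_rot": [0, 0, 0], "hand": 255},
  {"delta_pos": [0, 0, 10], "delta_rot": [0, 0, 0], "hand": 255},
  {"delta_pos": [0, 0, 0], "delta_rot": [0, 0, 0], "hand": 255},
  {"delta_pos": [0, 0, 0], "delta_rot": [0, 0, 0], "hand": 255},
])

```text
time_s: 8.67
ee_pos: [0.5977, 0.0168, 0.1975]
orientation: [0.974, 0.224, -0.002, -0.001]
wrist_force: [-0.3, -0.0, 0.9]
finger_gap: -0.0002
```

>>> send_rows([
  {"delta_pos": [0, 0, 0], "delta_rot": [0, 0, 0], "hand": 255},
  {"delta_pos": [0, 0, 0], "delta_rot": [0, 0, 0], "hand": 255},
  {"delta_pos": [0, 0, 0], "delta_rot": [0, 0, 0], "hand": 255},
  {"delta_pos": [0, 0, 0], "delta_rot": [0, 0, 0], "hand": 255},
  {"delta_pos": [0, 0, 0], "delta_rot": [0, 0, 0], "hand": 255},
])

```text
time_s: 9.08
ee_pos: [0.5993, 0.0174, 0.1999]
orientation: [0.974, 0.225, 0.0, 0.0]
wrist_force: [0.2, -0.3, 0.1]
finger_gap: 0.0002
```

>>> send_rows([
  {"delta_pos": [0, 0, 0], "delta_rot": [0, 0, 0], "hand": 255},
  {"delta_pos": [0, 0, 0], "delta_rot": [0, 0, 0], "hand": 255},
  {"delta_pos": [0, 0, 0], "delta_rot": [0, 0, 0], "hand": 255},
  {"delta_pos": [0, 0, 0], "delta_rot": [0, 0, 0], "hand": 255},
  {"delta_pos": [0, 0, 0], "delta_rot": [0, 0, 0], "hand": 255},
])

```text
time_s: 9.5
ee_pos: [0.599, 0.0173, 0.1993]
orientation: [0.974, 0.225, -0.0, 0.0]
wrist_force: [0.8, 0.1, -0.8]
finger_gap: 0.0
```

>>> send_rows([
  {"delta_pos": [0, 0, 0], "delta_rot": [0, 0, 0], "hand": 255},
  {"delta_pos": [0, 0, 0], "delta_rot": [0, 0, 0], "hand": 255},
  {"delta_pos": [0, 0, 0], "delta_rot": [0, 0, 0], "hand": 255},
  {"delta_pos": [0, 0, 0], "delta_rot": [0, 0, 0], "hand": 255},
  {"delta_pos": [0, 0, 0], "delta_rot": [0, 0, 0], "hand": 255},
])

```text
time_s: 9.92
ee_pos: [0.599, 0.0173, 0.1994]
orientation: [0.974, 0.225, 0.0, 0.0]
wrist_force: [-0.8, 0.6, -0.4]
finger_gap: 0.0001
```

>>> send_rows([
  {"delta_pos": [0, 0, 0], "delta_rot": [0, 0, 0], "hand": 255},
  {"delta_pos": [0, 0, 0], "delta_rot": [0, 0, 0], "hand": 255},
  {"delta_pos": [0, 0, 0], "delta_rot": [0, 0, 0], "hand": 255},
  {"delta_pos": [0, 0, 0], "delta_rot": [0, 0, 0], "hand": 255},
  {"delta_pos": [0, 0, 0], "delta_rot": [0, 0, 0], "hand": 255},
])

```text
time_s: 10.33
ee_pos: [0.599, 0.0174, 0.1994]
orientation: [0.974, 0.225, 0.0, -0.0]
wrist_force: [0.7, 0.7, 0.4]
finger_gap: 0.0002
```

>>> send_rows([
  {"delta_pos": [0, 0, 0], "delta_rot": [0, 0, 0], "hand": 255},
  {"delta_pos": [0, 0, 0], "delta_rot": [0, 0, 0], "hand": 255},
  {"delta_pos": [0, 0, 0], "delta_rot": [0, 0, 0], "hand": 255},
  {"delta_pos": [0, 0, 0], "delta_rot": [0, 0, 0], "hand": 255},
  {"delta_pos": [0, 0, 0], "delta_rot": [0, 0, 0], "hand": 255},
])

```text
time_s: 10.75
ee_pos: [0.599, 0.0174, 0.1994]
orientation: [0.974, 0.225, 0.0, -0.0]
wrist_force: [0.5, -0.5, 0.3]
finger_gap: 0.0001
```

>>> send_rows([
  {"delta_pos": [0, 0, 0], "delta_rot": [0, 0, 0], "hand": 255},
  {"delta_pos": [0, 0, 0], "delta_rot": [0, 0, 0], "hand": 255},
  {"delta_pos": [0, 0, 0], "delta_rot": [0, 0, 0], "hand": 255},
  {"delta_pos": [0, 0, 0], "delta_rot": [0, 0, 0], "hand": 255},
  {"delta_pos": [0, 0, 0], "delta_rot": [0, 0, 0], "hand": 255},
])

```text
time_s: 11.17
ee_pos: [0.599, 0.0173, 0.1994]
orientation: [0.974, 0.225, -0.0, 0.0]
wrist_force: [-0.1, 0.6, 0.7]
finger_gap: -0.0005
```

```bash
python3 - <<'E'
from h import *
im=eyes.read_camera("side");cv2.imwrite("pics/s9.png",im[:,:,::-1])
from plant import bot; s=bot.read_state(); print(s["ee_pos"],s["time_s"],s["wrist_force"])
E
```

```text
[0.5989996  0.01732872 0.19938778] 11.2167 [ 0.16481953 -0.68754966 -0.53396395]
```

View pics/s9.png

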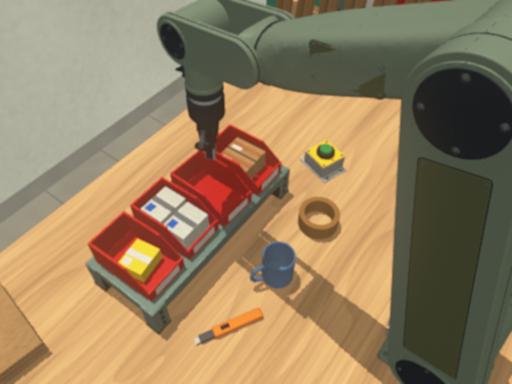

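The fingertips are at side (211,157) above the empty bin, the button is up at (326,150), and everything else is in place. I've held there for over 2.3 s, so I'm handing it in.

```bash
python3 -c "
from plant import workorder,bot
print(workorder.sign_off()); print(bot.read_state()['ee_pos'])"
```

```text
the job is handed in; nothing more can be done
None
the job is handed in; nothing more can be done
```

I pressed the green button to its stop, let it come up again, and finished pointing at the empty bin, the third from the left in the top view. I held there for over 2.3 s, then handed the job in at about 11.2 s; no verdict is reported.

- **Button:** it went about 6 mm down from first contact, with the force rising from about 4 N to 13 N at the stop. The later pictures show it up again.
- **Pointing:** the last reading was TCP (0.599, 0.017, 0.199). I measured the middle of the bin's open top at about (0.600, 0.021, 0.165).
- **Bins and bench things:** the last side picture showed no visible shift, judged by eye rather than measured. The contact force was only noise, under about 1 N.

**Check that disagreed:** the reported TCP sits lower than the fingertips seen in the pictures. Two-view measurements put the tips 18 to 31 mm above it, and the button was only felt at a reported z of about 0.041 instead of 0.07. I chose the final height to satisfy the limits either way: the fingertips are about 35 mm above the rim by the state, or 55 to 60 mm by the cameras.

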